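Build the toy lighthouse on the play bench

ROBOT

A 6-joint arm with a two-finger parallel gripper is mounted at the origin on the work surface. World frame = base frame: x ahead of the robot, y to its left, z up, the work surface at z = 0. Lengths are in m, angles in rad, forces in N, time in s.
With the tool pointing down it reaches from about 0.35 to 0.775 m from the base axis. Payload 5.5 kg.
Tool frame: the origin (TCP) lies where the fingers leave the gripper's body, on its centre line; the fingertips stand 73 mm ahead of it and the grasp point (between the pads) lies 54 mm ahead of it; z points along the fingers, y is the direction in which the jaws open and shut (so a half turn about z gives the same grasp; the last joint's range is limited). The gripper opens to 85 mm and grips with 20 to 120 N. Pads are 22 mm wide; open, the fingers measure 114 mm over their backs; the gripper's body (76 mm by 85 mm) begins 54 mm behind the grasp point. The pads swing forward as they close: fully open they stand 13 mm farther back than shut.
Start: joints at [-1.289, 0.313, 0.046, 1.304, 0, 1.431], TCP at [0.235, -0.525, 0.304] pointing down, gripper open.
Joint ranges: [-2.76, 2.76], [-0.86, 1.69], [-1.03, 1.26], [-2.2, 2.34], [-1.47, 1.5], [-3.14, 3.14]. Speed limits (rad/s): [2.57, 2.57, 3.14, 3.14, 3.14, 3.14].

INTERFACE

Orientations are given as a unit quaternion [w, x, y, z].
In Python, from workcell import env, read_camera, job, cut_out gives the robot as it stands.
- The arm moves only by the tool servo_tool, never from a script. Its argument "deltas" is a list of rows, each an object of numbers: "dx", "dy", "dz": the shift along the world's x, y, z in mm; "rx", "ry", "rz": the turn, a rotation vector about the world's x, y, z in rad; "fingers": the closure, from -1 (fully open) to 1 (shut). A call has 1 to 8 rows; each row shifts and turns the commanded pose from where the row before left it; what a row does not reach is not made up. A row lasts 1/10 s, in which the tool goes at most 50 mm and 8.59 degrees, less where a joint would pass 70% of its speed; a pose out of reach is approached as far as the arm can. A call is refused whole if a number of a shift passes 50 or a number of a turn 0.15, either way. A call with a gripper value outside its range is refused whole. The fingers move at their own pace and stop on an object; "newtons" is the grip in N (left out, the last holds). Time passes only in rows, so rows that do not move let the fingers close. It gives the time, the measured TCP pose, the force and the opening at its end, in the units of the state.
- env.get_state(): the state, without advancing time (a new reading comes with each control period).
- read_camera(name): name is "side" or "top"; returns a dict with "img" (400x640x3 uint8, red, green, blue), "intrinsics" (3x3 intrinsics, pixels), "extrinsics" (4x4, takes a point from camera to world coordinates). Camera axes: x right, y down, z forward; pixel columns grow to the right and rows downward; lengths in m; the calibration is good to about 2 mm. A picture is of the moment at which its call begins. There is no depth.
- job.hand_in(): hands the job in, once; it reports no verdict.
Trained networks look in the newest picture that a camera, given by its name, has taken for a name from the list of things; names that differ only in an ending like _2 or _b are one class to them, and where a whole thing is asked for, a point or a joint stands for the part that bears it (a point fixed in the world has none). Each returns a list of dicts, best first, with "confidence" (0 to 1); they miss things now and then, are a little off and sometimes report something else, mostly with a low value. They report only what shows in the picture. A call takes as long as a camera call. They do not tell look-alikes from the thing itself.
- cut_out(target, camera): "region" (400x640 bool, what is visible of it) and "extent" ([left, top, right, bottom] in pixels, round what is visible of it).
The state is a dict: "clock": time; "joint_pos": joint angles; "qvel": joint speeds; "tau": joint torques, N m; "tcp_pos": TCP position; "orientation": TCP orientation; "wrist_force": force on the tool from outside, world axes, zero at the start; "ft_torque": the same for the moment, N m; "finger_gap": finger opening in m.
Only numpy, scipy, OpenCV 4.12 (cv2) and the standard library are available. Lean on these libraries where they do the work, as an engineer would, in place of code of your own. Each camera call takes 0.05 s, during which the arm holds its last target. There are 200 camera calls.

TASK

Build the toy lighthouse on the round green base (not the violet one), one piece at a time from the bottom up and letting go of each: stand the orange cup in the middle of the green base, then the crimson cylinder upright inside the cup, then lay the white square slab flat and centred on top of the cylinder, and last stand the yellow triangle block, point up, in the middle of the slab. Leave the blue tractor and the cream piggy money box where they stand.

Things in the scene. Friction and masses are not known exactly. Their poses are not given: they have to be found in the camera images.
- cup_center (a point): translucent orange plastic cup, open upwards, standing upright on the bench. Round, 58 mm across at the foot, 62 mm across at the rim, 45 mm high; wall 3 mm, bottom 4 mm thick, so the inside is about 52 mm across and 41 mm deep. Weighs about 28 to 56 g. The point is its centre, 22.5 mm above its foot; z is its axis, up. Take it across the outside.
- tower_center (a point): crimson wooden cylinder standing upright on the bench, 40 mm across and 90 mm high, about 56 to 112 g. The point is its centre, 45 mm above its foot; z is its axis, up. In the cup its upper 49 mm stand out above the rim, so hold it near the top.
- slab_center (a point): white painted square wooden slab lying flat on the bench, 60 mm by 60 mm, 18 mm thick, about 32 to 63 g. The point is its centre, 9 mm above its underside; x and y run along its sides, z up.
- roof_center (a point): yellow wooden triangle block (a toy roof) standing on its base, point up. The base is 30 mm along its x by 50 mm along its y; it is 44 mm high, weighs about 25 to 49 g, and narrows upwards in y to a ridge that runs along x. The two triangular end faces, 30 mm apart along x, are flat, upright and parallel: grip it there. The point is half-way up, 22 mm above the base; z up.
- green_base: round green base disc, fixed to the bench: 100 mm across, 8 mm thick. The origin is the centre of its underside, on the bench top (the top face is 8 mm higher). The lighthouse goes here.
- violet_base: round violet base disc, fixed to the bench: 100 mm across, 8 mm thick, origin at the centre of its underside. Stays empty.
- tractor_center (a point): blue toy tractor with black wheels, loose, about 95 mm long (x), 65 mm wide, 72 mm high; the point is 36 mm above the bench. Not to be disturbed.
- money_box_center (a point): cream ceramic piggy money box, loose, about 95 mm long (x), 66 mm wide, 81 mm high at the ears; the point is 40 mm above the bench. Not to be disturbed.
Mind the look-alikes: they are no part of the job. Of the things like the part that bears cup_center, leave any that is turquoise; of the rest the larger one is meant. Of the things that look like the part that bears roof_center, take the one that is farthest from the robot's base at the start.

How it is judged:
By the outcome, as a careful person would: the job done as asked, in the order asked, and still so for the second after the job is handed in, with the robot touching nothing.
It also fails if it takes over 122 s, if anything falls off the work surface, if the arm or the gripper's body presses on something with over 40 N, if the wrist force passes 120 N, or if a joint passes its speed limit or range.

## Working session

There is one attempt and no reset: what is moved stays moved. The work goes in short steps, Python scripts to look and compute and a tool call to move; the robot and the scene stay as the last step left them, time stands still between calls to the robot, and variables do not carry over. Pictures are saved under pics/ and viewed, about 12 in all and at most 16, crops included, and the job is handed in when it is done.

Besides the shell and the picture viewer there is one more tool, called after "Call:" as name([rows], argument=value, ...), one row to a line, values as JSON. servo_tool: Moves the arm, as the interface text tells. Its arguments: {"type":"object","properties":{"deltas":{"type":"array"},"newtons":{"type":"number"}},"required":["deltas"]}

```bash
ls; mkdir -p pics
python3 - <<'E'
from workcell import env, read_camera, job, cut_out
import cv2,numpy as np
s=env.get_state();print({k:np.round(v,3).tolist() for k,v in s.items()})
for c in("top","side"):
    r=read_camera(c);cv2.imwrite(f"pics/{c}0.png",r["img"][:,:,::-1]);print(c,np.round(r["intrinsics"],1).tolist(),np.round(r["extrinsics"],3).tolist())
    for t in["cup_center","tower_center","slab_center","roof_center","green_base","violet_base","tractor_center","money_box_center"]:
        for d in cut_out(t,c):print(c,t,round(d["confidence"],2),np.round(d["extent"]).tolist(),int(d["region"].sum()))
E
```

```text
pics
{'clock': 0.0, 'joint_pos': [-1.289, 0.314, 0.045, 1.304, -0.0, 1.431], 'qvel': [-0.001, -0.001, 0.001, 0.001, 0.001, -0.0], 'tau': [-0.001, -48.063, 29.854, 0.019, -0.0, -0.0], 'tcp_pos': [0.235, -0.524, 0.303], 'orientation': [-0.001, 0.978, 0.209, -0.0], 'wrist_force': [0.574, -0.226, -0.633], 'ft_torque': [-0.007, -0.04, 0.005], 'finger_gap': 0.085}
top [[480.0, 0.0, 323.0], [0.0, 480.0, 198.5], [0.0, 0.0, 1.0]] [[0.016, -0.991, 0.135, 0.413], [-1.0, -0.015, 0.007, 0.029], [-0.005, -0.135, -0.991, 1.157], [0.0, 0.0, 0.0, 1.0]]
top cup_center 0.91 [182.0, 125.0, 210.0, 156.0] 638
top cup_center 0.86 [199.0, 210.0, 219.0, 226.0] 296
top cup_center 0.65 [281.0, 158.0, 326.0, 202.0] 1269
top cup_center 0.6 [207.0, 169.0, 236.0, 193.0] 598
top tower_center 0.66 [203.0, 245.0, 229.0, 262.0] 356
top slab_center 0.72 [357.0, 164.0, 388.0, 191.0] 617
top roof_center 0.85 [406.0, 198.0, 427.0, 211.0] 272
top roof_center 0.73 [442.0, 167.0, 462.0, 189.0] 262
top roof_center 0.23 [434.0, 236.0, 476.0, 266.0] 862
top green_base 0.7 [357.0, 230.0, 400.0, 272.0] 1348
top violet_base 0.73 [
[... 416 characters left out ...]
, 299.0, 214.0, 344.0] 1545
side cup_center 0.63 [243.0, 281.0, 274.0, 326.0] 1332
side tower_center 0.76 [345.0, 291.0, 376.0, 346.0] 1164
side slab_center 0.95 [293.0, 171.0, 327.0, 196.0] 542
side roof_center 0.73 [336.0, 150.0, 354.0, 168.0] 249
side roof_center 0.57 [323.0, 129.0, 342.0, 151.0] 273
side green_base 0.91 [365.0, 178.0, 407.0, 209.0] 907
side green_base 0.7 [383.0, 125.0, 409.0, 162.0] 681
side violet_base 0.59 [322.0, 129.0, 344.0, 150.0] 270
side violet_base 0.56 [264.0, 217.0, 313.0, 254.0] 1323
side tractor_center 0.94 [348.0, 215.0, 398.0, 267.0] 1359
side tractor_center 0.61 [265.0, 217.0, 317.0, 252.0] 1375
side money_box_center 0.72 [385.0, 127.0, 409.0, 163.0] 700
```

Run:
```python
import cv2
a=cv2.imread("pics/top0.png")[110:290,170:490];cv2.imwrite("pics/top0c.png",cv2.resize(a,None,fx=2.5,fy=2.5,interpolation=2))
a=cv2.imread("pics/side0.png")[110:360,140:440];cv2.imwrite("pics/side0c.png",cv2.resize(a,None,fx=2.4,fy=2.4,interpolation=2))
```

```text
(no output)
```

View pics/top0c.png

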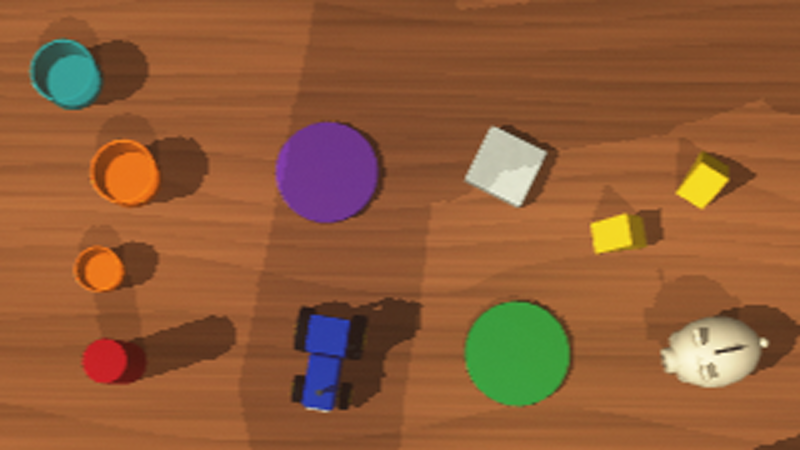

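View pics/side0c.png

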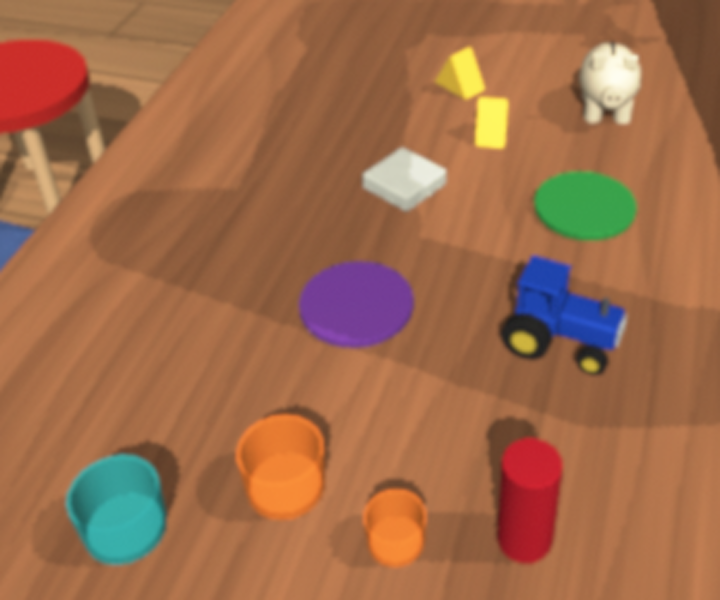

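The orange candidates in the top picture are the large one at (220,179) and the small one at (210,217), plus a turquoise one at (197,139); I take the large orange one. The yellow blocks are at (417,203) and (451,182); I take whichever measures farther from the base. Next I fit silhouette models to both views.

```bash
cat > fit.py <<'E'
import numpy as np,cv2
from scipy.optimize import least_squares
from workcell import env, read_camera, job, cut_out
A=np.linspace(0,2*np.pi,48,endpoint=False); C=np.c_[np.cos(A),np.sin(A)]
def disc(r,z): return np.c_[C*r,np.full(48,z)]
def box(a,b,z): return np.array([[i*a/2,j*b/2,z] for i in(-1,1) for j in(-1,1)])
M={"cup":np.r_[disc(.029,-.0225),disc(.031,.0225)],"tower":np.r_[disc(.02,-.045),disc(.02,.045)],
"slab":np.r_[box(.06,.06,-.009),box(.06,.06,.009)],"roof":np.r_[box(.03,.05,-.022),[[-.015,0,.022],[.015,0,.022]]],
"base":np.r_[disc(.05,0),disc(.05,.008)]}
H={"orange":((5,215,120),(16,255,255)),"red":((172,150,60),(180,255,255)),"white":((0,0,90),(180,70,255)),"yellow":((23,120,90),(36,255,255)),
"green":((45,100,50),(75,255,255)),"violet":((128,80,40),(155,255,255)),"teal":((80,80,40),(98,255,255))}
def shot(): return {c:read_camera(c) for c in("top","side")}
def proj(cam,P):
    E=cam["extrinsics"];q=(P-E[:3,3])@E[:3,:3];q=q@np.asarray(cam["intrinsics"]).T;return q[:,:2]/q[:,2:]
def mask(cam,col,bx):
    h=cv2.cvtColor(cam["img"],cv2.COLOR_RGB2HSV);m=cv2.inRange(h,*H[col])
    if col=="red": m|=cv2.inRange(h,(0,170,60),(4,255,255))
    k=np.zeros_like(m);l,t,r,b=bx;k[t:b,l:r]=m[t:b,l:r]
    n,lab,st,_=cv2.connectedComponentsWithStats(k,connectivity=4)
    return lab==1+np.argmax(st[1:,4])
D=C[::2]
def support(m):
    v,u=np.nonzero(m);P=np.c_[u,v].astype(float)
    P=np.r_[[P+[i,j] for i,j in((.5,0),(-.5,0),(0,.5),(0,-.5))]].reshape(-1,2)
    return (P@D.T).max(0)
def fit(cams,model,col,boxes,x0,yaw=False,fixz=None):
    S={c:support(mask(cams[c],col,b)) for c,b in boxes.items()};best=None
    def res(p):
        c,s=np.cos(p[3]),np.sin(p[3]);R=np.array([[c,-s,0],[s,c,0],[0,0,1]])
        P=M[model]@R.T+[p[0],p[1],p[2] if fixz is None else fixz]
        return np.concatenate([(proj(cams[k],P)@D.T).max(0)-S[k] for k in S])
    for y in (np.arange(0,np.pi,np.pi/8) if yaw else [0]):
        r=least_squares(res,[*x0,y],loss="soft_l1",diff_step=1e-4,x_scale=[.01,.01,.01,.1])
        if best is None or r.cost<best.cost: best=r
    return best.x,np.sqrt(np.mean(best.fun**2))
E
python3 - <<'E'
from fit import *
k=shot()
J=[("cup","orange",(200,162,242,200),(235,275,281,332),(.45,.25,.02)),("tower","red",(195,238,235,270),(338,286,382,352),(.3,.25,.045)),
("slab","white",(350,155,395,198),(286,165,334,202),(.5,-.05,.01)),("roof","yellow",(400,193,432,216),(330,147,360,175),(.4,-.2,.02)),
("roof","yellow",(435,160,470,197),(315,125,345,153),(.45,-.25,.02)),("base","green",(350,225,405,278),(360,174,412,214),(.35,-.1,0)),("base","violet",(272,152,328,204),(258,212,318,260),(.5,.1,0))]
for m,c,t,s,x in J:
    y=m in("slab","roof")
    p,e=fit(k,m,c,dict(top=t,side=s),x,y);q,f=fit(k,m,c,dict(top=t),x,y,fixz=p[2]);r,f=fit(k,m,c,dict(side=s),x,y,fixz=p[2])
    print(m,c,np.round(p,4),"rms px",round(e,2),"r",round(np.hypot(p[0],p[1]),3),"top",np.round(q,4)[[0,1,3]],"side",np.round(r,4)[[0,1,3]])
for t,g in(("tractor_center",(303,253)),("money_box_center",(457,250))):
    d=cut_out(t,"top")[0]["extent"];c=k["top"];E=c["extrinsics"]
    for u,v in((d[0],d[1]),(d[2],d[3])):
        ray=E[:3,:3]@np.linalg.inv(c["intrinsics"])@[u,v,1];print(t,np.round(E[:3,3]+ray*(.04-E[2,3])/ray[2],3))
E
```

```text
Traceback (most recent call last):
  File "fit.py", line 27, in fit
    S={c:support(mask(cams[c],col,b)) for c,b in boxes.items()};best=None
                 ~~~~^^^^^^^^^^^^^^^
  File "fit.py", line 20, in mask
    return lab==1+np.argmax(st[1:,4])
                  ~~~~~~~~~^^^^^^^^^^
ValueError: attempt to get argmax of an empty sequence
```

Run:
```python
import cv2
for c,P in(("top",dict(cupin=(220,181),rim=(207,179),wood=(232,215),red=(212,255),redside=(225,256),slab=(370,172),slabd=(378,186),slabside=(389,176),roof=(451,182),roofd=(460,180),wood2=(420,180),green=(377,250),violet=(300,180))),("side",dict(cup=(258,317),cupup=(252,300),wood=(210,290),red=(360,300),redd=(360,330),slab=(308,180),slabs=(300,190),roof=(345,161),roof2=(333,141),roof2l=(326,141)))):
    h=cv2.cvtColor(cv2.imread(f"pics/{c}0.png"),cv2.COLOR_BGR2HSV)
    for k,(u,v) in P.items():print(c,k,h[v,u].tolist())
```

```text
top cupin [13, 225, 234]
top rim [12, 221, 182]
top wood [11, 172, 105]
top red [0, 211, 196]
top redside [4, 203, 84]
top slab [29, 27, 195]
top slabd [31, 24, 227]
top slabside [12, 163, 100]
top roof [26, 216, 245]
top roofd [23, 222, 131]
top wood2 [12, 170, 150]
top green [60, 156, 157]
top violet [140, 157, 140]
side cup [13, 198, 247]
side cupup [12, 199, 234]
side wood [12, 144, 167]
side red [178, 211, 198]
side redd [178, 214, 172]
side slab [32, 23, 211]
side slabs [32, 23, 181]
side roof [28, 160, 254]
side roof2 [28, 170, 253]
side roof2l [23, 186, 203]
```

```bash
sed -i 's/(5,215,120)/(5,184,125)/; s/(23,120,90)/(20,120,90)/; s/(0,170,60),(4,/(0,190,60),(5,/' fit.py
cat > run1.py <<'E'
from fit import *
k=shot()
J=[("cup","orange",(200,162,242,200),(235,275,281,332),(.45,.25,.02)),("tower","red",(195,238,235,270),(338,286,382,352),(.3,.25,.045)),
("slab","white",(350,155,395,198),(286,165,334,202),(.5,-.05,.01)),("roof","yellow",(400,193,432,216),(330,147,360,175),(.4,-.2,.02)),
("roof","yellow",(435,160,470,197),(315,125,345,153),(.45,-.25,.02)),("base","green",(350,225,405,278),(360,174,412,214),(.35,-.1,0)),("base","violet",(272,152,328,204),(258,212,318,260),(.5,.1,0))]
for m,c,t,s,x in J:
    y=m in("slab","roof")
    p,e=fit(k,m,c,dict(top=t,side=s),x,y);q,f=fit(k,m,c,dict(top=t),x,y,fixz=p[2]);r,f=fit(k,m,c,dict(side=s),x,y,fixz=p[2])
    print(m,c,np.round(p,4),"rms px",round(e,2),"r",round(np.hypot(p[0],p[1]),3),"top",np.round(q,4)[[0,1,3]],"side",np.round(r,4)[[0,1,3]])
for t,g in(("tractor_center",(303,253)),("money_box_center",(457,250))):
    d=cut_out(t,"top")[0]["extent"];c=k["top"];E=c["extrinsics"]
    for u,v in((d[0],d[1]),(d[2],d[3])):
        ray=E[:3,:3]@np.linalg.inv(c["intrinsics"])@[u,v,1];print(t,np.round(E[:3,3]+ray*(.04-E[2,3])/ray[2],3))
E
python3 run1.py
```

```text
cup orange [0.6113 0.2843 0.0228 0.1467] rms px 0.4 r 0.674 top [ 0.6108  0.2843 -0.1227] side [ 0.6115  0.2842 -0.2457]
tower red [ 0.4326  0.2819  0.0431 -0.0274] rms px 0.84 r 0.516 top [ 0.432   0.2822 -0.2904] side [ 0.4333  0.2814 -0.3312]
slab white [ 0.6276 -0.0813  0.0069  2.6973] rms px 0.56 r 0.633 top [ 0.6268 -0.0812 -0.4584] side [ 0.6283 -0.0818 -0.4216]
roof yellow [ 0.563  -0.1913  0.021   0.1296] rms px 0.33 r 0.595 top [ 0.5633 -0.1912  3.267 ] side [ 0.5624 -0.1912  0.114 ]
roof yellow [ 0.6181 -0.2742  0.0205  0.9727] rms px 0.34 r 0.676 top [ 0.618  -0.2742  0.9713] side [ 0.6182 -0.2741  0.9723]
base green [ 0.447  -0.0933 -0.0024 -0.0103] rms px 0.38 r 0.457 top [ 0.4467 -0.0932 -0.0253] side [ 0.4473 -0.0936  0.2387]
base violet [ 0.6205  0.0926 -0.0022 -0.0553] rms px 0.31 r 0.627 top [ 0.6199  0.0926 -0.0499] side [ 0.621   0.0924 -0.0931]
tractor_center [0.481 0.117 0.04 ]
tractor_center [0.387 0.043 0.04 ]
money_box_center [ 0.484 -0.226  0.04 ]
money_box_center [ 0.416 -0.321  0.04 ]
```

The heights fit the descriptions, with about −2 mm of camera bias. The chosen cup is at (0.611, 0.284). The far roof is at (0.618, −0.274), r = 0.676, against 0.595 for the other. I check both choices in one crop, then move above the cup.

Run:
```python
import cv2,numpy as np
a=cv2.imread("pics/top0.png");s=lambda l,t:cv2.resize(a[t:t+80,l:l+80],(390,390),interpolation=2)
cv2.imwrite("pics/crop1.png",np.hstack([s(180,140),s(395,150)]))
```

```text
(no output)
```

View pics/crop1.png

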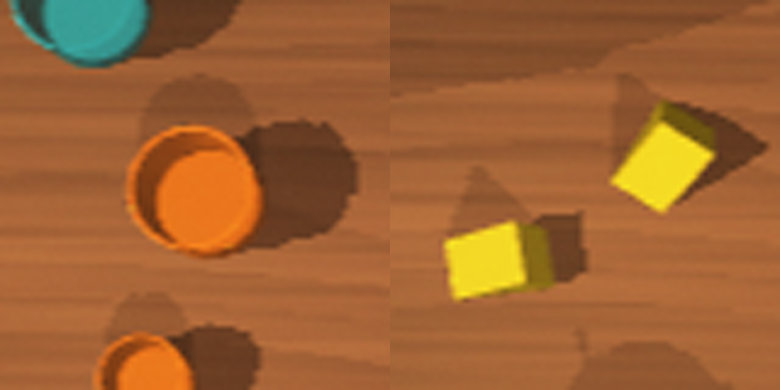

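Call:
servo_tool([
  {"dx":21,"dy":45,"dz":-5,"rz":0.15,"fingers":-1},
  {"dx":21,"dy":45,"dz":-5,"rz":0.15},
  {"dx":21,"dy":45,"dz":-5,"rz":0.15},
  {"dx":21,"dy":45,"dz":-5,"rz":0.15},
  {"dx":21,"dy":45,"dz":-5,"rz":0.15},
  {"dx":21,"dy":45,"dz":-5,"rz":0.15},
  {"dx":21,"dy":45,"dz":-5,"rz":0.15},
  {"dx":21,"dy":45,"dz":-5,"rz":0.15},
], newtons=30)

```text
invalid input at $.deltas[0]: expected keys dx, dy, dz, rx, ry, rz, fingers
```

Call:
servo_tool([
  {"dx":21,"dy":45,"dz":-5,"rz":0.15},
  {"dx":21,"dy":45,"dz":-5,"rz":0.15},
  {"dx":21,"dy":45,"dz":-5,"rz":0.15},
  {"dx":21,"dy":45,"dz":-5,"rz":0.15},
  {"dx":21,"dy":45,"dz":-5,"rz":0.15},
  {"dx":21,"dy":45,"dz":-5,"rz":0.15},
  {"dx":21,"dy":45,"dz":-5,"rz":0.15},
  {"dx":21,"dy":45,"dz":-5,"rz":0.15},
])

```text
invalid input at $.deltas[0]: expected keys dx, dy, dz, rx, ry, rz, fingers
```

Call:
servo_tool([
  {"dx":20,"dy":45,"rz":0.15},
  {"dx":20,"dy":45,"rz":0.15},
  {},
  {},
])

```text
invalid input at $.deltas[0]: expected keys dx, dy, dz, rx, ry, rz, fingers
```

The crop shows the large orange cup at (220,179) with the small one below it and the turquoise one above. The far roof is at (451,182) and the near one at (417,203). Both choices hold. Each row needs all seven keys, so I resend the move.

Call:
servo_tool([
  {"dx":21,"dy":45,"dz":-5,"rx":0,"ry":0,"rz":0.15,"fingers":-1},
  {"dx":21,"dy":45,"dz":-5,"rx":0,"ry":0,"rz":0.15,"fingers":-1},
  {"dx":21,"dy":45,"dz":-5,"rx":0,"ry":0,"rz":0.15,"fingers":-1},
  {"dx":21,"dy":45,"dz":-5,"rx":0,"ry":0,"rz":0.15,"fingers":-1},
  {"dx":21,"dy":45,"dz":-5,"rx":0,"ry":0,"rz":0.15,"fingers":-1},
  {"dx":21,"dy":45,"dz":-5,"rx":0,"ry":0,"rz":0.15,"fingers":-1},
  {"dx":21,"dy":45,"dz":-5,"rx":0,"ry":0,"rz":0.15,"fingers":-1},
  {"dx":21,"dy":45,"dz":-5,"rx":0,"ry":0,"rz":0.15,"fingers":-1},
], newtons=30)

```text
clock: 2.0
tcp_pos: [0.4039, -0.1628, 0.2641]
orientation: [0.001, 0.687, 0.727, 0.0]
wrist_force: [1.3, -0.3, -0.5]
finger_gap: 0.0854
```

Call:
servo_tool([
  {"dx":21,"dy":45,"dz":-5,"rx":0,"ry":0,"rz":0.15,"fingers":-1},
  {"dx":21,"dy":45,"dz":-5,"rx":0,"ry":0,"rz":0.15,"fingers":-1},
  {"dx":21,"dy":45,"dz":-5,"rx":0,"ry":0,"rz":0.15,"fingers":-1},
  {"dx":21,"dy":45,"dz":-5,"rx":0,"ry":0,"rz":0.15,"fingers":-1},
  {"dx":21,"dy":45,"dz":-5,"rx":0,"ry":0,"rz":0.15,"fingers":-1},
  {"dx":21,"dy":45,"dz":-5,"rx":0,"ry":0,"rz":0.15,"fingers":-1},
  {"dx":21,"dy":45,"dz":-5,"rx":0,"ry":0,"rz":0.15,"fingers":-1},
  {"dx":21,"dy":45,"dz":-5,"rx":0,"ry":0,"rz":0.15,"fingers":-1},
])

```text
clock: 2.8
tcp_pos: [0.572, 0.1975, 0.2238]
orientation: [0.0, 0.156, 0.988, 0.0]
wrist_force: [1.1, -0.1, 0.6]
finger_gap: 0.0855
```

Call:
servo_tool([
  {"dx":20,"dy":45,"dz":0,"rx":0,"ry":0,"rz":0.15,"fingers":-1},
  {"dx":20,"dy":45,"dz":0,"rx":0,"ry":0,"rz":0.15,"fingers":-1},
  {"dx":0,"dy":0,"dz":0,"rx":0,"ry":0,"rz":0,"fingers":-1},
  {"dx":0,"dy":0,"dz":0,"rx":0,"ry":0,"rz":0,"fingers":-1},
  {"dx":0,"dy":0,"dz":0,"rx":0,"ry":0,"rz":0,"fingers":-1},
])

```text
clock: 3.3
tcp_pos: [0.611, 0.2846, 0.2237]
orientation: [-0.0, 0.011, 1.0, -0.0]
wrist_force: [-0.4, 0.2, -0.3]
finger_gap: 0.0851
```

Call:
servo_tool([
  {"dx":0,"dy":0,"dz":-40,"rx":0,"ry":0,"rz":0,"fingers":-1},
  {"dx":0,"dy":0,"dz":-40,"rx":0,"ry":0,"rz":0,"fingers":-1},
  {"dx":0,"dy":0,"dz":-40,"rx":0,"ry":0,"rz":0,"fingers":-1},
  {"dx":0,"dy":0,"dz":-19,"rx":0,"ry":0,"rz":0,"fingers":-1},
  {"dx":0,"dy":0,"dz":-10,"rx":0,"ry":0,"rz":0,"fingers":-1},
  {"dx":0,"dy":0,"dz":0,"rx":0,"ry":0,"rz":0,"fingers":-1},
])

```text
clock: 3.9
tcp_pos: [0.6107, 0.2838, 0.0743]
orientation: [-0.001, 0.011, 1.0, -0.0]
wrist_force: [-0.5, 0.2, 1.0]
finger_gap: 0.0854
```

Call:
servo_tool([
  {"dx":0,"dy":0,"dz":0,"rx":0,"ry":0,"rz":0,"fingers":1},
  {"dx":0,"dy":0,"dz":0,"rx":0,"ry":0,"rz":0,"fingers":1},
  {"dx":0,"dy":0,"dz":0,"rx":0,"ry":0,"rz":0,"fingers":1},
  {"dx":0,"dy":0,"dz":0,"rx":0,"ry":0,"rz":0,"fingers":1},
  {"dx":0,"dy":0,"dz":0,"rx":0,"ry":0,"rz":0,"fingers":1},
  {"dx":0,"dy":0,"dz":0,"rx":0,"ry":0,"rz":0,"fingers":1},
])

```text
clock: 4.5
tcp_pos: [0.6128, 0.2856, 0.0775]
orientation: [0.002, 0.01, 1.0, 0.0]
wrist_force: [-0.2, -2.2, 6.6]
finger_gap: 0.0598
```

Call:
servo_tool([
  {"dx":0,"dy":0,"dz":20,"rx":0,"ry":0,"rz":0,"fingers":1},
  {"dx":0,"dy":0,"dz":40,"rx":0,"ry":0,"rz":0,"fingers":1},
  {"dx":0,"dy":0,"dz":40,"rx":0,"ry":0,"rz":0,"fingers":1},
  {"dx":0,"dy":0,"dz":0,"rx":0,"ry":0,"rz":0,"fingers":1},
  {"dx":0,"dy":0,"dz":0,"rx":0,"ry":0,"rz":0,"fingers":1},
])

```text
clock: 5.0
tcp_pos: [0.6123, 0.2858, 0.1771]
orientation: [0.002, 0.01, 1.0, 0.001]
wrist_force: [0.1, -0.7, 0.4]
finger_gap: 0.0597
```

Run:
```python
from fit import *
k=shot()
for c in k: cv2.imwrite(f"pics/{c}1.png",k[c]["img"][:,:,::-1])
P=np.array([[.611,.284,.12]]);print({c:np.round(proj(k[c],P)).tolist() for c in k})
u,v=proj(k["side"],P)[0].astype(int);a=k["side"]["img"][max(v-90,0):v+90,max(u-90,0):u+90,::-1];cv2.imwrite("pics/s1.png",cv2.resize(a,None,fx=3,fy=3))
s=env.get_state();print(s["tcp_pos"],s["wrist_force"],s["finger_gap"],s["orientation"])
```

```text
{'top': [[211.0, 172.0]], 'side': [[252.0, 267.0]]}
[0.61077334 0.28527127 0.17408717] [ 0.05802174  0.09932603 -1.19327837] 0.05969977689488478 [-6.70496990e-04  9.83226164e-03  9.99951425e-01 -1.55651721e-04]
```

View pics/s1.png

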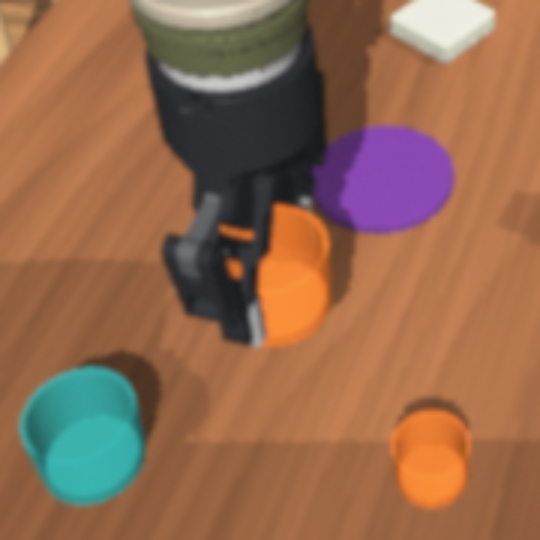

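The cup is held by the wall in the side crop, gap 59.7 mm, and hanging level. I carry it to the green base at height.

Call:
servo_tool([
  {"dx":-18,"dy":-42,"dz":0,"rx":0,"ry":0,"rz":0,"fingers":1},
  {"dx":-18,"dy":-42,"dz":0,"rx":0,"ry":0,"rz":0,"fingers":1},
  {"dx":-18,"dy":-42,"dz":0,"rx":0,"ry":0,"rz":0,"fingers":1},
  {"dx":-18,"dy":-42,"dz":0,"rx":0,"ry":0,"rz":0,"fingers":1},
  {"dx":-18,"dy":-42,"dz":0,"rx":0,"ry":0,"rz":0,"fingers":1},
  {"dx":-18,"dy":-42,"dz":0,"rx":0,"ry":0,"rz":0,"fingers":1},
  {"dx":-18,"dy":-42,"dz":0,"rx":0,"ry":0,"rz":0,"fingers":1},
  {"dx":-18,"dy":-42,"dz":0,"rx":0,"ry":0,"rz":0,"fingers":1},
])

```text
clock: 5.9
tcp_pos: [0.4654, -0.0517, 0.1735]
orientation: [-0.001, 0.01, 1.0, 0.0]
wrist_force: [-0.0, -1.2, -0.4]
finger_gap: 0.0596
```

Call:
servo_tool([
  {"dx":-20,"dy":-43,"dz":0,"rx":0,"ry":0,"rz":0,"fingers":1},
  {"dx":0,"dy":0,"dz":-30,"rx":0,"ry":0,"rz":0,"fingers":1},
  {"dx":0,"dy":0,"dz":-30,"rx":0,"ry":0,"rz":0,"fingers":1},
  {"dx":0,"dy":0,"dz":-15,"rx":0,"ry":0,"rz":0,"fingers":1},
  {"dx":0,"dy":0,"dz":-8,"rx":0,"ry":0,"rz":0,"fingers":1},
  {"dx":0,"dy":0,"dz":0,"rx":0,"ry":0,"rz":0,"fingers":1},
  {"dx":0,"dy":0,"dz":0,"rx":0,"ry":0,"rz":0,"fingers":1},
])

```text
clock: 6.6
tcp_pos: [0.4475, -0.0935, 0.092]
orientation: [-0.0, 0.01, 1.0, 0.0]
wrist_force: [-0.2, 0.2, 0.1]
finger_gap: 0.0596
```

Call:
servo_tool([
  {"dx":0,"dy":0,"dz":-3,"rx":0,"ry":0,"rz":0,"fingers":1},
  {"dx":0,"dy":0,"dz":-3,"rx":0,"ry":0,"rz":0,"fingers":1},
  {"dx":0,"dy":0,"dz":0,"rx":0,"ry":0,"rz":0,"fingers":1},
])

```text
clock: 6.9
tcp_pos: [0.4475, -0.0936, 0.086]
orientation: [0.0, 0.01, 1.0, -0.0]
wrist_force: [0.4, 0.2, -1.2]
finger_gap: 0.0594
```

Call:
servo_tool([
  {"dx":0,"dy":0,"dz":-2,"rx":0,"ry":0,"rz":0,"fingers":1},
  {"dx":0,"dy":0,"dz":0,"rx":0,"ry":0,"rz":0,"fingers":1},
  {"dx":0,"dy":0,"dz":0,"rx":0,"ry":0,"rz":0,"fingers":1},
])

```text
clock: 7.2
tcp_pos: [0.4476, -0.0937, 0.0854]
orientation: [0.0, 0.01, 1.0, -0.0]
wrist_force: [-4.7, 1.2, 13.4]
finger_gap: 0.0593
```

Call:
servo_tool([
  {"dx":0,"dy":0,"dz":1,"rx":0,"ry":0,"rz":0,"fingers":1},
  {"dx":0,"dy":0,"dz":0,"rx":0,"ry":0,"rz":0,"fingers":-1},
  {"dx":0,"dy":0,"dz":0,"rx":0,"ry":0,"rz":0,"fingers":-1},
  {"dx":0,"dy":0,"dz":0,"rx":0,"ry":0,"rz":0,"fingers":-1},
  {"dx":0,"dy":0,"dz":0,"rx":0,"ry":0,"rz":0,"fingers":-1},
  {"dx":0,"dy":0,"dz":30,"rx":0,"ry":0,"rz":0,"fingers":-1},
  {"dx":0,"dy":0,"dz":50,"rx":0,"ry":0,"rz":0,"fingers":-1},
  {"dx":0,"dy":0,"dz":50,"rx":0,"ry":0,"rz":0,"fingers":-1},
])

```text
clock: 8.0
tcp_pos: [0.4465, -0.0933, 0.2156]
orientation: [-0.001, 0.01, 1.0, 0.001]
wrist_force: [0.8, 0.0, 0.8]
finger_gap: 0.0853
```

Call:
servo_tool([
  {"dx":0,"dy":45,"dz":0,"rx":0,"ry":0,"rz":0,"fingers":-1},
  {"dx":0,"dy":50,"dz":0,"rx":0,"ry":0,"rz":0,"fingers":-1},
  {"dx":0,"dy":50,"dz":0,"rx":0,"ry":0,"rz":0,"fingers":-1},
  {"dx":0,"dy":50,"dz":0,"rx":0,"ry":0,"rz":0,"fingers":-1},
  {"dx":0,"dy":50,"dz":0,"rx":0,"ry":0,"rz":0,"fingers":-1},
  {"dx":0,"dy":50,"dz":0,"rx":0,"ry":0,"rz":0,"fingers":-1},
  {"dx":0,"dy":0,"dz":0,"rx":0,"ry":0,"rz":0,"fingers":-1},
  {"dx":0,"dy":0,"dz":0,"rx":0,"ry":0,"rz":0,"fingers":-1},
])

```text
clock: 8.8
tcp_pos: [0.4469, 0.2026, 0.2146]
orientation: [-0.0, 0.008, 1.0, -0.0]
wrist_force: [-0.3, -0.7, 0.1]
finger_gap: 0.085
```

Run:
```python
from fit import *
k=shot()
p=np.array([.447,-.0935,.0305])
b={c:(lambda q:(int(q[0]-35),int(q[1]-35),int(q[0]+35),int(q[1]+35)))(proj(k[c],p[None])[0]) for c in k}
print(fit(k,"cup","orange",b,p))
for c in k:
    l,t,r,bb=b[c]; cv2.imwrite(f"pics/{c}2.png",k[c]["img"][:,:,::-1])
    try:print(c,fit(k,"cup","orange",{c:b[c]},p,fixz=.0285))
    except Exception as e:print(e)
I=[cv2.resize(k[c]["img"][b[c][1]:b[c][3],b[c][0]:b[c][2],::-1],(390,390)) for c in k];cv2.imwrite("pics/c2.png",np.hstack(I))
s=env.get_state();print(s["tcp_pos"],s["finger_gap"])
```

```text
(array([ 0.44573198, -0.09545041,  0.02495996, -0.05678804]), np.float64(4.77420487649613))
top (array([ 0.44620509, -0.09477502, -0.32385655, -3.46067298]), np.float64(0.3346969417733843))
side (array([ 0.44091017, -0.09296354,  0.0305    ,  5.29123815]), np.float64(6.217988037703193))
[0.4472123  0.20069218 0.21461371] 0.08571453654386701
```

View pics/c2.png

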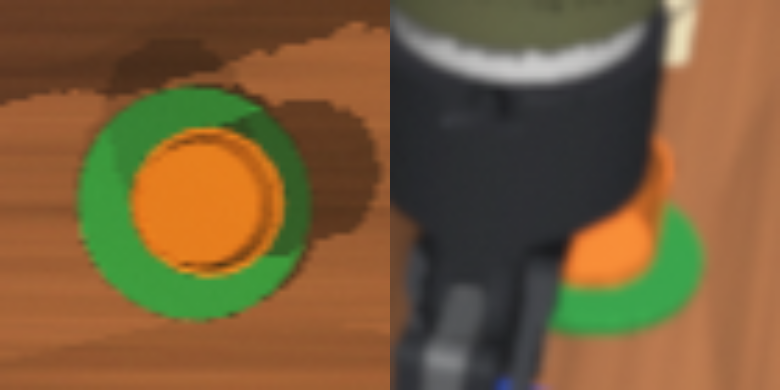

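The cup stands on the green base in the top view (about 1.5 mm off centre). The arm hides it in the side view. Next is the tower.

Call:
servo_tool([
  {"dx":-14,"dy":40,"dz":0,"rx":0,"ry":0,"rz":0,"fingers":-1},
  {"dx":0,"dy":41,"dz":0,"rx":0,"ry":0,"rz":0,"fingers":-1},
  {"dx":0,"dy":0,"dz":0,"rx":0,"ry":0,"rz":0,"fingers":-1},
  {"dx":0,"dy":0,"dz":-30,"rx":0,"ry":0,"rz":0,"fingers":-1},
  {"dx":0,"dy":0,"dz":-30,"rx":0,"ry":0,"rz":0,"fingers":-1},
  {"dx":0,"dy":0,"dz":-27,"rx":0,"ry":0,"rz":0,"fingers":-1},
  {"dx":0,"dy":0,"dz":0,"rx":0,"ry":0,"rz":0,"fingers":-1},
], newtons=40)

```text
clock: 9.6
tcp_pos: [0.4315, 0.2793, 0.1246]
orientation: [-0.003, 0.011, 1.0, -0.002]
wrist_force: [-0.9, -0.9, -0.1]
finger_gap: 0.0855
```

Call:
servo_tool([
  {"dx":0,"dy":0,"dz":0,"rx":0,"ry":0,"rz":0,"fingers":1},
  {"dx":0,"dy":0,"dz":0,"rx":0,"ry":0,"rz":0,"fingers":1},
  {"dx":0,"dy":0,"dz":0,"rx":0,"ry":0,"rz":0,"fingers":1},
  {"dx":0,"dy":0,"dz":0,"rx":0,"ry":0,"rz":0,"fingers":1},
  {"dx":0,"dy":0,"dz":0,"rx":0,"ry":0,"rz":0,"fingers":1},
  {"dx":0,"dy":0,"dz":0,"rx":0,"ry":0,"rz":0,"fingers":1},
  {"dx":0,"dy":0,"dz":0,"rx":0,"ry":0,"rz":0,"fingers":1},
])

```text
clock: 10.3
tcp_pos: [0.4345, 0.2825, 0.1297]
orientation: [0.002, 0.01, 1.0, 0.0]
wrist_force: [-0.4, -1.7, 6.4]
finger_gap: 0.0389
```

Call:
servo_tool([
  {"dx":0,"dy":0,"dz":10,"rx":0,"ry":0,"rz":0,"fingers":1},
  {"dx":0,"dy":0,"dz":30,"rx":0,"ry":0,"rz":0,"fingers":1},
  {"dx":0,"dy":0,"dz":45,"rx":0,"ry":0,"rz":0,"fingers":1},
  {"dx":0,"dy":0,"dz":45,"rx":0,"ry":0,"rz":0,"fingers":1},
  {"dx":0,"dy":0,"dz":0,"rx":0,"ry":0,"rz":0,"fingers":1},
  {"dx":0,"dy":0,"dz":0,"rx":0,"ry":0,"rz":0,"fingers":1},
])

```text
clock: 10.9
tcp_pos: [0.4339, 0.2828, 0.2598]
orientation: [0.002, 0.01, 1.0, 0.001]
wrist_force: [-0.4, -0.8, -1.2]
finger_gap: 0.039
```

Call:
servo_tool([
  {"dx":2,"dy":-47,"dz":0,"rx":0,"ry":0,"rz":0,"fingers":1},
  {"dx":2,"dy":-47,"dz":0,"rx":0,"ry":0,"rz":0,"fingers":1},
  {"dx":2,"dy":-47,"dz":0,"rx":0,"ry":0,"rz":0,"fingers":1},
  {"dx":2,"dy":-47,"dz":0,"rx":0,"ry":0,"rz":0,"fingers":1},
  {"dx":2,"dy":-47,"dz":0,"rx":0,"ry":0,"rz":0,"fingers":1},
  {"dx":1,"dy":-47,"dz":0,"rx":0,"ry":0,"rz":0,"fingers":1},
  {"dx":1,"dy":-47,"dz":0,"rx":0,"ry":0,"rz":0,"fingers":1},
  {"dx":1,"dy":-47,"dz":0,"rx":0,"ry":0,"rz":0,"fingers":1},
])

```text
clock: 11.7
tcp_pos: [0.4451, -0.095, 0.2565]
orientation: [-0.001, 0.01, 1.0, 0.001]
wrist_force: [0.8, 0.2, -0.4]
finger_gap: 0.0392
```

Call:
servo_tool([
  {"dx":0,"dy":0,"dz":-40,"rx":0,"ry":0,"rz":0,"fingers":1},
  {"dx":0,"dy":0,"dz":-10,"rx":0,"ry":0,"rz":0,"fingers":1},
  {"dx":0,"dy":0,"dz":0,"rx":0,"ry":0,"rz":0,"fingers":1},
  {"dx":0,"dy":0,"dz":0,"rx":0,"ry":0,"rz":0,"fingers":1},
])

```text
clock: 12.1
tcp_pos: [0.4461, -0.0927, 0.2079]
orientation: [-0.001, 0.009, 1.0, 0.0]
wrist_force: [0.1, 0.4, -1.2]
finger_gap: 0.0389
```

Run:
```python
from fit import *
k=shot();s=env.get_state();print(s["tcp_pos"],s["wrist_force"],s["finger_gap"])
c="side";q=proj(k[c],np.array([[.447,-.094,.06]]))[0].astype(int);l,t=q-45
cv2.imwrite("pics/c3.png",cv2.resize(k[c]["img"][t:t+90,l:l+90,::-1],(600,600),interpolation=2))
try:print(fit(k,"cup","orange",{c:(l,t+25,l+90,t+90)},(.446,-.0945,.03),fixz=.0285))
except Exception as e:print(e)
```

```text
[ 0.44703612 -0.09289506  0.20898983] [-0.2175064   0.37279302 -0.58155503] 0.039239184295043736
(array([ 0.4472146 , -0.09569438,  0.03      ,  4.46103439]), np.float64(0.5435011288361347))
```

View pics/c3.png

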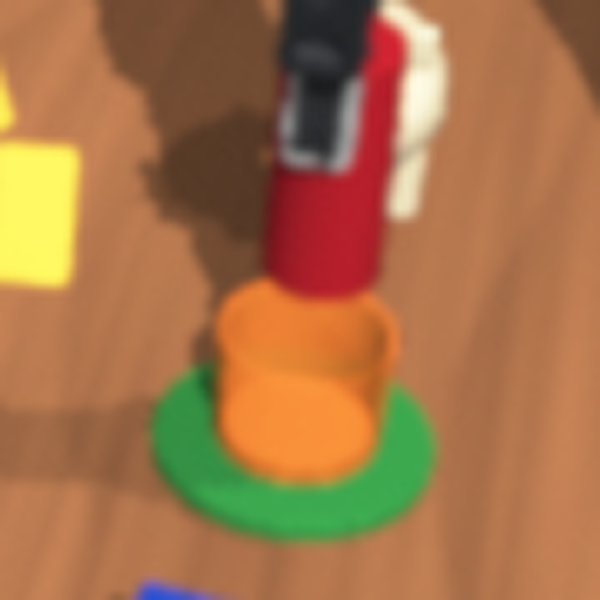

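Run:
```python
from fit import *
k=shot();s=env.get_state();c="side";l,t=proj(k[c],np.array([[.447,-.094,.06]]))[0].astype(int)-45
x,y,z=s["tcp_pos"]
for n,P in(("towerfoot",disc(.02,0)+[x,y,z-.130]),("rim",disc(.031,0)+[.4467,-.0952,.053]),("cupfoot",disc(.029,0)+[.4467,-.0952,.008])):
    q=(proj(k[c],P)-[l,t]+.5)*600/90;print(n,q.min(0).round(),q.max(0).round())
m=mask(k[c],"red",(l,t,l+90,t+90));v,u=np.nonzero(m);print("red rows bottom",(v.max()+1-t)*6.67,"cols lower",[(u[v>v.max()-6].min()-l)*6.67,(u[v>v.max()-6].max()+1-l)*6.67])
```

```text
towerfoot [253. 230.] [373. 300.]
rim [217. 270.] [400. 379.]
cupfoot [213. 374.] [379. 478.]
red rows bottom 300.15 cols lower [np.float64(266.8), np.float64(373.52)]
```

Run:
```python
from fit import *
k=shot();s=env.get_state();c="side";l,t=proj(k[c],np.array([[.447,-.094,.06]]))[0].astype(int)-45
x,y,z=s["tcp_pos"];m=mask(k[c],"red",(l,t,l+90,t+90))
P=M["tower"]+[x,y,z-.085];h=cv2.convexHull(((proj(k[c],P))*16).round().astype(np.int32));w=np.zeros(m.shape,np.uint8);cv2.fillConvexPoly(w,h,1,shift=4)
for r in range(t+24,t+47,2):
    a,b=np.nonzero(m[r])[0],np.nonzero(w[r])[0];print(r-t,(a.min()-l,a.max()-l) if len(a) else 0,(b.min()-l,b.max()-l) if len(b) else 0)
m=mask(k["top"],"red",(300,180,440,290));v,u=np.nonzero(m);print("top red",u.min(),u.max(),v.min(),v.max(),m.sum())
```

```text
24 (np.int64(53), np.int64(57)) (np.int64(39), np.int64(58))
26 (np.int64(41), np.int64(56)) (np.int64(39), np.int64(58))
28 (np.int64(41), np.int64(56)) (np.int64(39), np.int64(57))
30 (np.int64(41), np.int64(56)) (np.int64(39), np.int64(57))
32 (np.int64(40), np.int64(56)) (np.int64(38), np.int64(57))
34 (np.int64(40), np.int64(56)) (np.int64(38), np.int64(56))
36 (np.int64(40), np.int64(55)) (np.int64(38), np.int64(56))
38 (np.int64(40), np.int64(55)) (np.int64(38), np.int64(56))
40 (np.int64(40), np.int64(55)) (np.int64(38), np.int64(56))
42 (np.int64(42), np.int64(54)) (np.int64(39), np.int64(55))
44 (np.int64(46), np.int64(51)) (np.int64(42), np.int64(53))
46 0 0Traceback (most recent call last):
  File "<stdin>", line 7, in <module>
  File "fit.py", line 20, in mask
    return lab==1+np.argmax(st[1:,4])
                  ~~~~~~~~~^^^^^^^^^^
    return _wrapfunc(a, 'argmax', axis=axis, out=out, **kwds)
    return bound(*args, **kwds)
ValueError: attempt to get argmax of an empty sequence
```

The tower hangs upright over the cup opening, with its foot at about (325,295) above the rim ellipse at (308,325). It is within 1 mm of the prediction, so I lower it.

Call:
servo_tool([
  {"dx":0,"dy":-1,"dz":-15,"rx":0,"ry":0,"rz":0,"fingers":1},
  {"dx":0,"dy":0,"dz":-15,"rx":0,"ry":0,"rz":0,"fingers":1},
  {"dx":0,"dy":0,"dz":-15,"rx":0,"ry":0,"rz":0,"fingers":1},
  {"dx":0,"dy":0,"dz":-12,"rx":0,"ry":0,"rz":0,"fingers":1},
  {"dx":0,"dy":0,"dz":-4,"rx":0,"ry":0,"rz":0,"fingers":1},
  {"dx":0,"dy":0,"dz":0,"rx":0,"ry":0,"rz":0,"fingers":1},
])

```text
clock: 13.0
tcp_pos: [0.4463, -0.0944, 0.1468]
orientation: [-0.0, 0.01, 1.0, 0.0]
wrist_force: [-0.7, -0.4, -0.4]
finger_gap: 0.039
```

Call:
servo_tool([
  {"dx":0,"dy":0,"dz":-3,"rx":0,"ry":0,"rz":0,"fingers":1},
  {"dx":0,"dy":0,"dz":0,"rx":0,"ry":0,"rz":0,"fingers":1},
  {"dx":0,"dy":0,"dz":0,"rx":0,"ry":0,"rz":0,"fingers":1},
])

```text
clock: 13.3
tcp_pos: [0.4467, -0.0947, 0.1444]
orientation: [0.0, 0.01, 1.0, -0.0]
wrist_force: [-1.1, 1.8, -1.4]
finger_gap: 0.0393
```

Call:
servo_tool([
  {"dx":0,"dy":0,"dz":-2,"rx":0,"ry":0,"rz":0,"fingers":1},
  {"dx":0,"dy":0,"dz":0,"rx":0,"ry":0,"rz":0,"fingers":1},
  {"dx":0,"dy":0,"dz":0,"rx":0,"ry":0,"rz":0,"fingers":1},
])

```text
clock: 13.6
tcp_pos: [0.4464, -0.0946, 0.1419]
orientation: [-0.0, 0.01, 1.0, 0.0]
wrist_force: [0.1, -0.6, -1.0]
finger_gap: 0.0392
```

Call:
servo_tool([
  {"dx":0,"dy":0,"dz":-2,"rx":0,"ry":0,"rz":0,"fingers":1},
  {"dx":0,"dy":0,"dz":0,"rx":0,"ry":0,"rz":0,"fingers":1},
  {"dx":0,"dy":0,"dz":0,"rx":0,"ry":0,"rz":0,"fingers":1},
])

```text
clock: 13.9
tcp_pos: [0.4468, -0.0948, 0.1416]
orientation: [0.001, 0.01, 1.0, -0.0]
wrist_force: [-4.4, 0.6, 14.2]
finger_gap: 0.0392
```

Call:
servo_tool([
  {"dx":0,"dy":0,"dz":1,"rx":0,"ry":0,"rz":0,"fingers":1},
  {"dx":0,"dy":0,"dz":0,"rx":0,"ry":0,"rz":0,"fingers":-1},
  {"dx":0,"dy":0,"dz":0,"rx":0,"ry":0,"rz":0,"fingers":-1},
  {"dx":0,"dy":0,"dz":0,"rx":0,"ry":0,"rz":0,"fingers":-1},
  {"dx":0,"dy":0,"dz":0,"rx":0,"ry":0,"rz":0,"fingers":-1},
  {"dx":0,"dy":0,"dz":20,"rx":0,"ry":0,"rz":0,"fingers":-1},
  {"dx":0,"dy":0,"dz":40,"rx":0,"ry":0,"rz":0,"fingers":-1},
  {"dx":0,"dy":0,"dz":40,"rx":0,"ry":0,"rz":0,"fingers":-1},
])

```text
clock: 14.7
tcp_pos: [0.4457, -0.0944, 0.2413]
orientation: [-0.001, 0.01, 1.0, 0.001]
wrist_force: [1.4, -1.5, -0.7]
finger_gap: 0.0853
```

Call:
servo_tool([
  {"dx":46,"dy":3,"dz":0,"rx":0,"ry":0,"rz":-0.1,"fingers":-1},
  {"dx":45,"dy":3,"dz":0,"rx":0,"ry":0,"rz":-0.11,"fingers":-1},
  {"dx":45,"dy":3,"dz":0,"rx":0,"ry":0,"rz":-0.11,"fingers":-1},
  {"dx":45,"dy":4,"dz":0,"rx":0,"ry":0,"rz":-0.1,"fingers":-1},
  {"dx":0,"dy":0,"dz":0,"rx":0,"ry":0,"rz":0,"fingers":-1},
  {"dx":0,"dy":0,"dz":0,"rx":0,"ry":0,"rz":0,"fingers":-1},
])

```text
clock: 15.3
tcp_pos: [0.6277, -0.0814, 0.2392]
orientation: [-0.001, 0.217, 0.976, 0.0]
wrist_force: [0.4, 0.3, 0.5]
finger_gap: 0.0852
```

Run:
```python
from fit import *
k=shot();s=env.get_state();print(s["tcp_pos"],s["orientation"].round(4) if hasattr(s["orientation"],"round") else s["orientation"])
I=[]
for c in k:
    q=proj(k[c],np.array([[.447,-.094,.05]]))[0].astype(int);l,t=q-40
    I.append(cv2.resize(k[c]["img"][t:t+80,l:l+80,::-1],(390,390),interpolation=2))
    b={c:(l,t,l+80,t+80)}
    m=mask(k[c],"red",b[c]);top=M["tower"][48:]+0
    M["ttop"]=np.c_[C*.02,np.full(48,0)]
    v,u=np.nonzero(m);print(c,"red extent",u.min(),u.max(),v.min(),v.max())
    P=M["tower"]+[.4468,-.0948,.057];h=proj(k[c],P);print("pred",h.min(0).round(1),h.max(0).round(1))
cv2.imwrite("pics/c4.png",np.hstack(I))
```

```text
[ 0.62641686 -0.08154071  0.24047277] [-8.000e-04  2.179e-01  9.760e-01  0.000e+00]Traceback (most recent call last):
  File "<stdin>", line 8, in <module>
  File "fit.py", line 20, in mask
    return lab==1+np.argmax(st[1:,4])
                  ~~~~~~~~~^^^^^^^^^^
    return _wrapfunc(a, 'argmax', axis=axis, out=out, **kwds)
    return bound(*args, **kwds)
ValueError: attempt to get argmax of an empty sequence
```

Run:
```python
from fit import *
k=shot();c="side"
q=proj(k[c],np.array([[.447,-.094,.06]]))[0].astype(int);l,t=q-45
cv2.imwrite("pics/c4.png",cv2.resize(k[c]["img"][t:t+90,l:l+90,::-1],(600,600),interpolation=2))
M["tt"]=np.r_[disc(.0195,-.022),disc(.0195,.0245)]
print(fit(k,"tt","red",{c:(l,t,l+90,t+90)},(.446,-.0945,.0765),fixz=.0765),fit(k,"tt","red",{c:(l,t,l+90,t+90)},(.446,-.0945,.0765),fixz=.0745))
```

```text
(array([ 0.44372886, -0.0838952 ,  0.0765    ,  0.46569049]), np.float64(0.9678522554440925)) (array([ 0.44391696, -0.08660836,  0.53617006, -2.26130263]), np.float64(1.002927443019694))
```

View pics/c4.png

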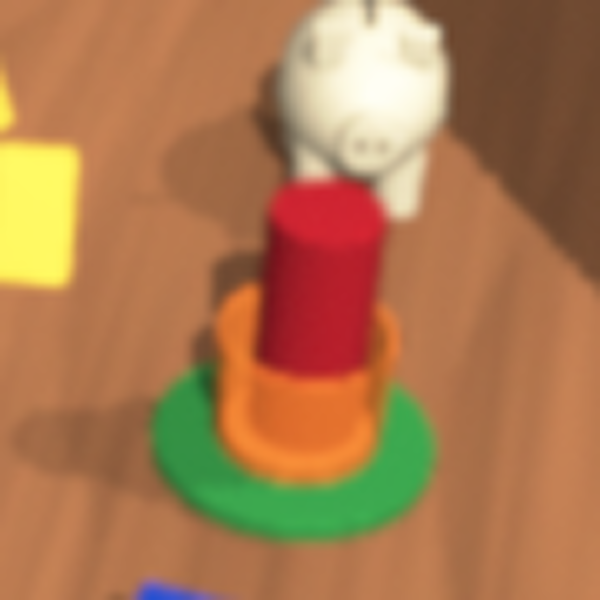

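The tower stands upright inside the cup in the side view, its top at crop (327,212). Now the slab.

Call:
servo_tool([
  {"dx":0,"dy":0,"dz":-40,"rx":0,"ry":0,"rz":0,"fingers":-1},
  {"dx":0,"dy":0,"dz":-40,"rx":0,"ry":0,"rz":0,"fingers":-1},
  {"dx":0,"dy":0,"dz":-40,"rx":0,"ry":0,"rz":0,"fingers":-1},
  {"dx":0,"dy":0,"dz":-28,"rx":0,"ry":0,"rz":0,"fingers":-1},
  {"dx":0,"dy":0,"dz":-15,"rx":0,"ry":0,"rz":0,"fingers":-1},
  {"dx":0,"dy":0,"dz":0,"rx":0,"ry":0,"rz":0,"fingers":-1},
  {"dx":0,"dy":0,"dz":0,"rx":0,"ry":0,"rz":0,"fingers":-1},
])

```text
clock: 16.2
tcp_pos: [0.6271, -0.0818, 0.079]
orientation: [0.0, 0.218, 0.976, 0.0]
wrist_force: [-0.1, 0.8, 0.2]
finger_gap: 0.0855
```

Call:
servo_tool([
  {"dx":0,"dy":0,"dz":0,"rx":0,"ry":0,"rz":0,"fingers":1},
  {"dx":0,"dy":0,"dz":0,"rx":0,"ry":0,"rz":0,"fingers":1},
  {"dx":0,"dy":0,"dz":0,"rx":0,"ry":0,"rz":0,"fingers":1},
  {"dx":0,"dy":0,"dz":0,"rx":0,"ry":0,"rz":0,"fingers":1},
  {"dx":0,"dy":0,"dz":0,"rx":0,"ry":0,"rz":0,"fingers":1},
  {"dx":0,"dy":0,"dz":0,"rx":0,"ry":0,"rz":0,"fingers":1},
])

```text
clock: 16.8
tcp_pos: [0.6284, -0.082, 0.0802]
orientation: [0.002, 0.218, 0.976, -0.0]
wrist_force: [-1.1, 0.1, 5.7]
finger_gap: 0.0582
```

Call:
servo_tool([
  {"dx":0,"dy":0,"dz":10,"rx":0,"ry":0,"rz":0,"fingers":1},
  {"dx":0,"dy":0,"dz":40,"rx":0,"ry":0,"rz":0,"fingers":1},
  {"dx":0,"dy":0,"dz":50,"rx":0,"ry":0,"rz":0,"fingers":1},
  {"dx":0,"dy":0,"dz":50,"rx":0,"ry":0,"rz":0,"fingers":1},
  {"dx":0,"dy":0,"dz":0,"rx":0,"ry":0,"rz":0,"fingers":1},
  {"dx":0,"dy":0,"dz":0,"rx":0,"ry":0,"rz":0,"fingers":1},
])

```text
clock: 17.4
tcp_pos: [0.6284, -0.0819, 0.2309]
orientation: [0.003, 0.218, 0.976, -0.0]
wrist_force: [-1.1, -0.3, -1.0]
finger_gap: 0.0588
```

Run:
```python
from fit import *
k=shot();c="side";s=env.get_state();print(s["tcp_pos"],s["orientation"],s["finger_gap"],s["wrist_force"])
l,t=proj(k[c],np.array([[.447,-.094,.06]]))[0].astype(int)-45
m=mask(k[c],"red",(l,t,l+90,t+90));v,u=np.nonzero(m);n=v<v.min()+7
print("red top",v.min(),u[n].min(),u[n].max())
for P in((.4468,-.0948,.102),(.447,-.094,.1)):
    q=proj(k[c],disc(.02,0)+P);print(P,q.min(0).round(1),q.max(0).round(1))
l,t=proj(k[c],np.array([[s["tcp_pos"][0],s["tcp_pos"][1],.15]]))[0].astype(int)-60
cv2.imwrite("pics/c5.png",cv2.resize(k[c]["img"][max(t,0):t+120,l:l+120,::-1],(600,600),interpolation=2))
```

```text
[ 0.62677461 -0.08145527  0.22730134] [-6.42220688e-04  2.18125593e-01  9.75920492e-01  8.40793376e-05] 0.058319328646543996 [-0.86790018  0.0941361  -0.37407615]
red top 157 381 396
(0.4468, -0.0948, 0.102) [378.7 154.2] [396.9 164.6]
(0.447, -0.094, 0.1) [378.5 155.1] [396.7 165.6]
```

View pics/c5.png

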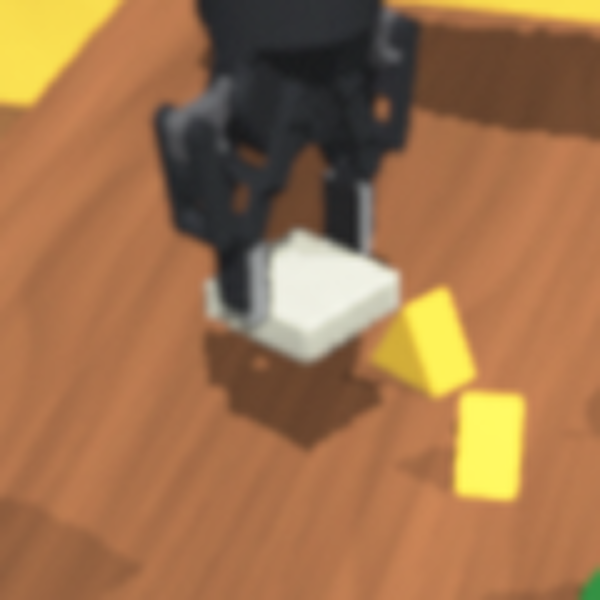

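The slab is held level and centred at crop (300,290), gap 58 mm. I carry it to the tower.

Call:
servo_tool([
  {"dx":-46,"dy":-3,"dz":0,"rx":0,"ry":0,"rz":0,"fingers":1},
  {"dx":-45,"dy":-3,"dz":0,"rx":0,"ry":0,"rz":0,"fingers":1},
  {"dx":-45,"dy":-3,"dz":0,"rx":0,"ry":0,"rz":0,"fingers":1},
  {"dx":-45,"dy":-4,"dz":0,"rx":0,"ry":0,"rz":0,"fingers":1},
  {"dx":0,"dy":0,"dz":-20,"rx":0,"ry":0,"rz":0,"fingers":1},
  {"dx":0,"dy":0,"dz":-18,"rx":0,"ry":0,"rz":0,"fingers":1},
  {"dx":0,"dy":0,"dz":0,"rx":0,"ry":0,"rz":0,"fingers":1},
  {"dx":0,"dy":0,"dz":0,"rx":0,"ry":0,"rz":0,"fingers":1},
])

```text
clock: 18.3
tcp_pos: [0.4455, -0.0943, 0.1889]
orientation: [-0.002, 0.218, 0.976, 0.0]
wrist_force: [-0.2, -0.8, 0.3]
finger_gap: 0.0581
```

Run:
```python
from fit import *
k=shot();c="side";s=env.get_state();x,y,z=s["tcp_pos"];print(x,y,z,s["orientation"])
l,t=proj(k[c],np.array([[.447,-.094,.09]]))[0].astype(int)-40
a=k[c]["img"].copy();yaw=np.deg2rad(64.6);R=np.array([[np.cos(yaw),-np.sin(yaw)],[np.sin(yaw),np.cos(yaw)]])
B=M["slab"].copy();B[:,:2]=B[:,:2]@R.T;B+=[.4465,-.0945,z-.0795+.009]
a=cv2.resize(a[t:t+80,l:l+80,::-1],(640,640),interpolation=2)
for P,col in((B,(255,0,255)),(disc(.02,0)+[.4465,-.0945,.102],(255,255,0))):
    h=cv2.convexHull(((proj(k[c],P)-[l,t]+.5)*8).round().astype(np.int32));cv2.polylines(a,[h],True,col,1)
cv2.imwrite("pics/c6.png",a)
```

```text
0.44670164994196154 -0.0946545673329862 0.19005347310793597 [-1.64260504e-04  2.18045319e-01  9.75938628e-01  7.18897182e-05]
```

View pics/c6.png

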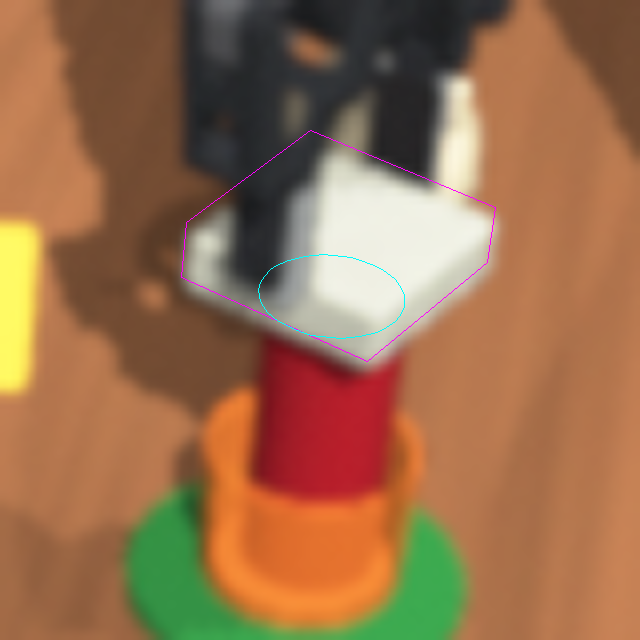

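The slab outline matches the prediction within about 1 px and sits over the tower. I lower it.

Call:
servo_tool([
  {"dx":0,"dy":0,"dz":-3,"rx":0,"ry":0,"rz":0,"fingers":1},
  {"dx":0,"dy":0,"dz":-3,"rx":0,"ry":0,"rz":0,"fingers":1},
  {"dx":0,"dy":0,"dz":0,"rx":0,"ry":0,"rz":0,"fingers":1},
  {"dx":0,"dy":0,"dz":0,"rx":0,"ry":0,"rz":0,"fingers":1},
])

```text
clock: 18.8
tcp_pos: [0.4464, -0.0946, 0.1839]
orientation: [-0.0, 0.218, 0.976, 0.0]
wrist_force: [0.0, -0.1, -0.3]
finger_gap: 0.0589
```

Call:
servo_tool([
  {"dx":0,"dy":0,"dz":-1.5,"rx":0,"ry":0,"rz":0,"fingers":1},
  {"dx":0,"dy":0,"dz":0,"rx":0,"ry":0,"rz":0,"fingers":1},
  {"dx":0,"dy":0,"dz":0,"rx":0,"ry":0,"rz":0,"fingers":1},
])

```text
clock: 19.1
tcp_pos: [0.4464, -0.0946, 0.1824]
orientation: [0.0, 0.218, 0.976, 0.0]
wrist_force: [-0.1, 0.6, -1.0]
finger_gap: 0.0584
```

Call:
servo_tool([
  {"dx":0,"dy":0,"dz":-1.5,"rx":0,"ry":0,"rz":0,"fingers":1},
  {"dx":0,"dy":0,"dz":0,"rx":0,"ry":0,"rz":0,"fingers":1},
  {"dx":0,"dy":0,"dz":0,"rx":0,"ry":0,"rz":0,"fingers":1},
])

```text
clock: 19.4
tcp_pos: [0.447, -0.0949, 0.1822]
orientation: [0.001, 0.218, 0.976, -0.0]
wrist_force: [-1.1, 1.2, 7.7]
finger_gap: 0.0589
```

Call:
servo_tool([
  {"dx":0,"dy":0,"dz":1,"rx":0,"ry":0,"rz":0,"fingers":1},
  {"dx":0,"dy":0,"dz":0,"rx":0,"ry":0,"rz":0,"fingers":-1},
  {"dx":0,"dy":0,"dz":0,"rx":0,"ry":0,"rz":0,"fingers":-1},
  {"dx":0,"dy":0,"dz":0,"rx":0,"ry":0,"rz":0,"fingers":-1},
  {"dx":0,"dy":0,"dz":0,"rx":0,"ry":0,"rz":0,"fingers":-1},
  {"dx":0,"dy":0,"dz":20,"rx":0,"ry":0,"rz":0,"fingers":-1},
  {"dx":0,"dy":0,"dz":40,"rx":0,"ry":0,"rz":0,"fingers":-1},
])

```text
clock: 20.1
tcp_pos: [0.4445, -0.0939, 0.2398]
orientation: [-0.003, 0.218, 0.976, 0.001]
wrist_force: [1.3, -0.3, -0.4]
finger_gap: 0.0857
```

Call:
servo_tool([
  {"dx":28,"dy":-30,"dz":0,"rx":0,"ry":0,"rz":-0.03,"fingers":-1},
  {"dx":28,"dy":-30,"dz":0,"rx":0,"ry":0,"rz":-0.03,"fingers":-1},
  {"dx":29,"dy":-30,"dz":0,"rx":0,"ry":0,"rz":-0.03,"fingers":-1},
  {"dx":29,"dy":-30,"dz":0,"rx":0,"ry":0,"rz":-0.03,"fingers":-1},
  {"dx":29,"dy":-30,"dz":0,"rx":0,"ry":0,"rz":-0.03,"fingers":-1},
  {"dx":29,"dy":-30,"dz":0,"rx":0,"ry":0,"rz":-0.01,"fingers":-1},
  {"dx":0,"dy":0,"dz":0,"rx":0,"ry":0,"rz":0,"fingers":-1},
  {"dx":0,"dy":0,"dz":0,"rx":0,"ry":0,"rz":0,"fingers":-1},
])

```text
clock: 20.9
tcp_pos: [0.6183, -0.2751, 0.2402]
orientation: [-0.001, 0.296, 0.955, 0.0]
wrist_force: [-0.3, 0.3, 0.4]
finger_gap: 0.0854
```

Run:
```python
from fit import *
k=shot();s=env.get_state();print(s["tcp_pos"],s["orientation"])
b={};I=[]
for c in k:
    l,t=proj(k[c],np.array([[.447,-.094,.09]]))[0].astype(int)-40
    I.append(cv2.resize(k[c]["img"][t:t+80,l:l+80,::-1],(390,390),interpolation=2));b[c]=(l,t,l+80,t+62)
cv2.imwrite("pics/c7.png",np.hstack(I))
for bb in(b,{"side":b["side"]},{"top":b["top"]}):
  try:
    print(list(bb),fit(k,"slab","white",bb,(.446,-.0945,.111),True,fixz=None if len(bb)>1 else .1095))
  except Exception as e:print(e)
```

```text
[ 0.61769122 -0.27386967  0.24161848] [-7.02208914e-04  2.95264084e-01  9.55415379e-01  2.86659580e-04]
['top', 'side'] (array([ 0.44468058, -0.09277418,  0.1175038 , -0.42980105]), np.float64(4.371776618207725))
['side'] (array([ 0.44527105, -0.10102912,  0.11344814,  2.73726742]), np.float64(6.602247918619749))
['top'] (array([ 0.44502195, -0.09383783,  0.10367871,  1.12374151]), np.float64(0.4820651473169965))
```

View pics/c7.png

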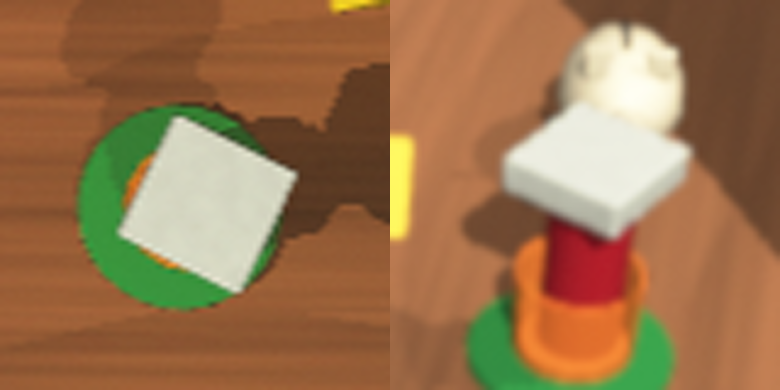

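The slab lies flat and centred on the tower (top fit (0.445, −0.094), yaw 64°). Now the far roof block.

Call:
servo_tool([
  {"dx":0,"dy":0,"dz":-40,"rx":0,"ry":0,"rz":0,"fingers":-1},
  {"dx":0,"dy":0,"dz":-40,"rx":0,"ry":0,"rz":0,"fingers":-1},
  {"dx":0,"dy":0,"dz":-40,"rx":0,"ry":0,"rz":0,"fingers":-1},
  {"dx":0,"dy":0,"dz":-25,"rx":0,"ry":0,"rz":0,"fingers":-1},
  {"dx":0,"dy":0,"dz":-10,"rx":0,"ry":0,"rz":0,"fingers":-1},
  {"dx":0,"dy":0,"dz":0,"rx":0,"ry":0,"rz":0,"fingers":-1},
  {"dx":0,"dy":0,"dz":0,"rx":0,"ry":0,"rz":0,"fingers":-1},
])

```text
clock: 21.7
tcp_pos: [0.6191, -0.2746, 0.0889]
orientation: [0.001, 0.295, 0.955, -0.0]
wrist_force: [-0.1, -0.9, 1.1]
finger_gap: 0.0858
```

Call:
servo_tool([
  {"dx":0,"dy":0,"dz":0,"rx":0,"ry":0,"rz":0,"fingers":1},
  {"dx":0,"dy":0,"dz":0,"rx":0,"ry":0,"rz":0,"fingers":1},
  {"dx":0,"dy":0,"dz":0,"rx":0,"ry":0,"rz":0,"fingers":1},
  {"dx":0,"dy":0,"dz":0,"rx":0,"ry":0,"rz":0,"fingers":1},
  {"dx":0,"dy":0,"dz":0,"rx":0,"ry":0,"rz":0,"fingers":1},
  {"dx":0,"dy":0,"dz":0,"rx":0,"ry":0,"rz":0,"fingers":1},
  {"dx":0,"dy":0,"dz":0,"rx":0,"ry":0,"rz":0,"fingers":1},
  {"dx":0,"dy":0,"dz":0,"rx":0,"ry":0,"rz":0,"fingers":1},
], newtons=30)

```text
clock: 22.5
tcp_pos: [0.6188, -0.275, 0.0878]
orientation: [0.001, 0.295, 0.955, -0.0]
wrist_force: [0.3, -0.1, 5.4]
finger_gap: 0.0297
```

Call:
servo_tool([
  {"dx":0,"dy":0,"dz":10,"rx":0,"ry":0,"rz":0,"fingers":1},
  {"dx":0,"dy":0,"dz":40,"rx":0,"ry":0,"rz":0,"fingers":1},
  {"dx":0,"dy":0,"dz":50,"rx":0,"ry":0,"rz":0,"fingers":1},
  {"dx":0,"dy":0,"dz":50,"rx":0,"ry":0,"rz":0,"fingers":1},
  {"dx":0,"dy":0,"dz":25,"rx":0,"ry":0,"rz":0,"fingers":1},
  {"dx":0,"dy":0,"dz":0,"rx":0,"ry":0,"rz":0,"fingers":1},
  {"dx":0,"dy":0,"dz":0,"rx":0,"ry":0,"rz":0,"fingers":1},
])

```text
clock: 23.2
tcp_pos: [0.6184, -0.2746, 0.2623]
orientation: [0.0, 0.295, 0.955, -0.0]
wrist_force: [-0.4, 0.3, -0.2]
finger_gap: 0.0295
```

Call:
servo_tool([
  {"dx":-28,"dy":30,"dz":0,"rx":0,"ry":0,"rz":0.03,"fingers":1},
  {"dx":-28,"dy":30,"dz":0,"rx":0,"ry":0,"rz":0.03,"fingers":1},
  {"dx":-29,"dy":30,"dz":0,"rx":0,"ry":0,"rz":0.03,"fingers":1},
  {"dx":-29,"dy":30,"dz":0,"rx":0,"ry":0,"rz":0.03,"fingers":1},
  {"dx":-29,"dy":30,"dz":0,"rx":0,"ry":0,"rz":0.03,"fingers":1},
  {"dx":-29,"dy":30,"dz":0,"rx":0,"ry":0,"rz":0.01,"fingers":1},
  {"dx":0,"dy":0,"dz":0,"rx":0,"ry":0,"rz":0,"fingers":1},
  {"dx":0,"dy":0,"dz":0,"rx":0,"ry":0,"rz":0,"fingers":1},
])

```text
clock: 24.0
tcp_pos: [0.4451, -0.0937, 0.2606]
orientation: [-0.001, 0.218, 0.976, 0.0]
wrist_force: [0.0, 0.3, -0.4]
finger_gap: 0.0297
```

Call:
servo_tool([
  {"dx":0,"dy":0,"dz":-25,"rx":0,"ry":0,"rz":0,"fingers":1},
  {"dx":0,"dy":0,"dz":-15,"rx":0,"ry":0,"rz":0,"fingers":1},
  {"dx":0,"dy":0,"dz":-8,"rx":0,"ry":0,"rz":0,"fingers":1},
  {"dx":0,"dy":0,"dz":0,"rx":0,"ry":0,"rz":0,"fingers":1},
  {"dx":0,"dy":0,"dz":0,"rx":0,"ry":0,"rz":0,"fingers":1},
])

```text
clock: 24.5
tcp_pos: [0.4468, -0.0951, 0.2139]
orientation: [-0.0, 0.218, 0.976, 0.0]
wrist_force: [0.8, -0.0, -0.0]
finger_gap: 0.0297
```

Run:
```python
from fit import *
k=shot();c="side";s=env.get_state();x,y,z=s["tcp_pos"];print(x,y,z,s["orientation"])
l,t=proj(k[c],np.array([[.447,-.094,.12]]))[0].astype(int)-40
cv2.imwrite("pics/c8.png",cv2.resize(k[c]["img"][t:t+80,l:l+80,::-1],(600,600),interpolation=2))
```

```text
0.44707063738529706 -0.095073439646632 0.21450661012082356 [ 5.62680432e-04  2.18285452e-01  9.75884800e-01 -4.06228467e-05]
```

View pics/c8.png

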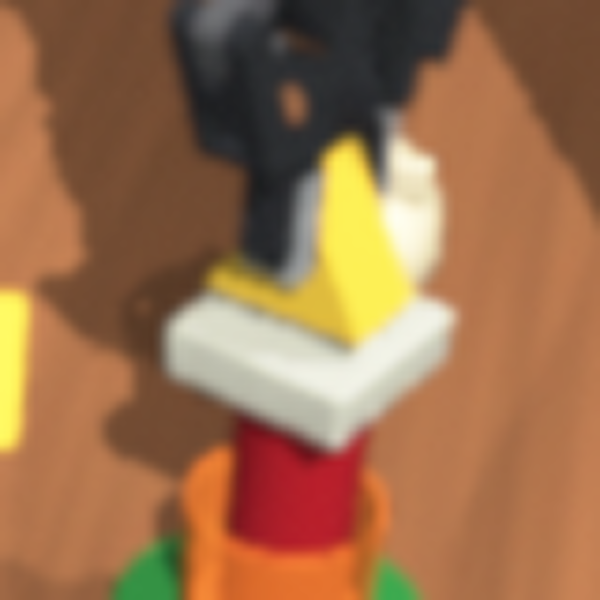

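The roof is held upright above the middle of the slab, aligned with it. I lower it.

Call:
servo_tool([
  {"dx":0,"dy":0,"dz":-3,"rx":0,"ry":0,"rz":0,"fingers":1},
  {"dx":0,"dy":0,"dz":-2,"rx":0,"ry":0,"rz":0,"fingers":1},
  {"dx":0,"dy":0,"dz":0,"rx":0,"ry":0,"rz":0,"fingers":1},
  {"dx":0,"dy":0,"dz":0,"rx":0,"ry":0,"rz":0,"fingers":1},
])

```text
clock: 25.0
tcp_pos: [0.4464, -0.0946, 0.209]
orientation: [0.0, 0.218, 0.976, 0.0]
wrist_force: [1.1, 0.0, -0.5]
finger_gap: 0.0297
```

Call:
servo_tool([
  {"dx":0,"dy":0,"dz":-1.5,"rx":0,"ry":0,"rz":0,"fingers":1},
  {"dx":0,"dy":0,"dz":0,"rx":0,"ry":0,"rz":0,"fingers":1},
  {"dx":0,"dy":0,"dz":0,"rx":0,"ry":0,"rz":0,"fingers":1},
])

```text
clock: 25.3
tcp_pos: [0.4466, -0.0947, 0.2078]
orientation: [0.0, 0.218, 0.976, -0.0]
wrist_force: [0.7, 0.6, 2.7]
finger_gap: 0.0295
```

Light contact, as expected at 0.2075. I release, go up and move aside toward −x/−y, clear of both views.

Call:
servo_tool([
  {"dx":0,"dy":0,"dz":0,"rx":0,"ry":0,"rz":0,"fingers":0.2},
  {"dx":0,"dy":0,"dz":0,"rx":0,"ry":0,"rz":0,"fingers":-1},
  {"dx":0,"dy":0,"dz":0,"rx":0,"ry":0,"rz":0,"fingers":-1},
  {"dx":0,"dy":0,"dz":0,"rx":0,"ry":0,"rz":0,"fingers":-1},
  {"dx":0,"dy":0,"dz":0,"rx":0,"ry":0,"rz":0,"fingers":-1},
  {"dx":0,"dy":0,"dz":20,"rx":0,"ry":0,"rz":0,"fingers":-1},
  {"dx":0,"dy":0,"dz":40,"rx":0,"ry":0,"rz":0,"fingers":-1},
  {"dx":0,"dy":0,"dz":40,"rx":0,"ry":0,"rz":0,"fingers":-1},
])

```text
clock: 26.1
tcp_pos: [0.4458, -0.0944, 0.3079]
orientation: [-0.001, 0.218, 0.976, 0.0]
wrist_force: [1.6, -0.5, -0.0]
finger_gap: 0.0856
```

Call:
servo_tool([
  {"dx":0,"dy":-45,"dz":0,"rx":0,"ry":0,"rz":0,"fingers":-1},
  {"dx":0,"dy":-45,"dz":0,"rx":0,"ry":0,"rz":0,"fingers":-1},
  {"dx":0,"dy":-45,"dz":0,"rx":0,"ry":0,"rz":0,"fingers":-1},
  {"dx":0,"dy":-45,"dz":0,"rx":0,"ry":0,"rz":0,"fingers":-1},
  {"dx":0,"dy":-45,"dz":0,"rx":0,"ry":0,"rz":0,"fingers":-1},
  {"dx":0,"dy":0,"dz":0,"rx":0,"ry":0,"rz":0,"fingers":-1},
  {"dx":0,"dy":0,"dz":0,"rx":0,"ry":0,"rz":0,"fingers":-1},
])

```text
clock: 26.8
tcp_pos: [0.446, -0.3204, 0.3068]
orientation: [-0.001, 0.219, 0.976, 0.001]
wrist_force: [0.2, 0.6, -0.1]
finger_gap: 0.0852
```

Run:
```python
from fit import *
k=shot();I=[];b={}
for c in k:
    l,t=proj(k[c],np.array([[.447,-.094,.09]]))[0].astype(int)-50
    I.append(cv2.resize(k[c]["img"][t:t+100,l:l+100,::-1],(400,400),interpolation=2));b[c]=(l+20,t+5,l+85,t+80)
cv2.imwrite("pics/c9.png",np.hstack(I))
print("roof",fit(k,"roof","yellow",b,(.446,-.0945,.142),True))
print("slab top",fit(k,"slab","white",{"top":b["top"]},(.446,-.0945,.111),True,fixz=.1095))
k0={c:cv2.imread(f"pics/{c}0.png")[:,:,::-1] for c in k}
for n,col in(("tractor_center",0),("money_box_center",0)):
    for c in k: print(n,c,[np.round(d["extent"]).tolist() for d in cut_out(n,c)[:1]])
```

```text
roof (array([ 0.44664795, -0.09497272,  0.14049741,  1.16326572]), np.float64(0.5009807944975487))
slab top (array([ 0.44502195, -0.09383783,  0.10367871,  1.12374151]), np.float64(0.4820651473169965))
tractor_center top [[286.0, 232.0, 319.0, 275.0]]
tractor_center side [[349.0, 217.0, 401.0, 267.0]]
money_box_center top [[435.0, 233.0, 479.0, 266.0]]
money_box_center side []
```

View pics/c9.png

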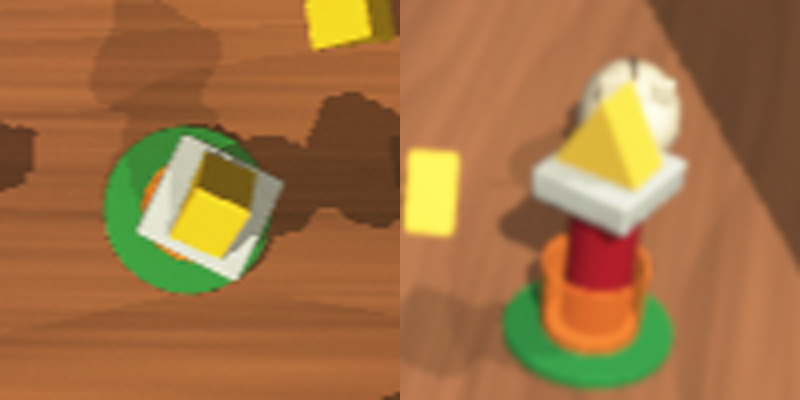

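The whole tower stands in both views. The roof is point up, its fitted centre within about 2 mm of the slab's, and its base height is about 118–120 mm. The tractor hasn't moved in either view. The money box hasn't moved in the top view, and the tower hides it in the side view. The arm is clear, so I hand in.

```bash
python3 -c "
from workcell import job;print(job.hand_in())"
```

```text
the job is handed in; nothing more can be done
None
```

The lighthouse stands on the green base, and I handed it in at about 27 s. From the bottom up, in the order asked, it is the large orange cup, the crimson cylinder, the white slab and the far yellow roof (point up). I let go of each piece before taking the next.

**Last checks, both views:**
- **Stack:** it stands upright with the arm clear. The roof's fitted centre (0.4466, −0.0950) is within about 2 mm of the slab's (0.4450, −0.0938). The cup was within about 1.5–2 mm of the middle of the base when measured after placing.
- **Tractor:** its outline in both views is within 1–3 px of where it started.
- **Money box:** its outline in the top view is within 1–2 px of where it started. The network did not find it in the side view because the tower partly covers it; it looks in place in that picture.

**Checks that failed or disagreed:**
- The side-view fits of the tower after release and of the slab on top of it were spoiled by things overlapping in the picture. I went by the images, the top-view slab fit, and contact at the expected heights.
- Camera heights mostly read about 2 mm low, which is within the stated calibration.

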